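Lock the board test fixture with its locating pin

TASK

Take the red-handled locating pin out of its blue stand and lock the black test fixture with it: the socket is hidden under a flush spring shutter somewhere in the bare metal cover plate, so slide the pin's tip over the plate, pressing only gently, until it drops in. Push the pin fully home, upright with its brass collar down on the plate, let go of it, and leave the other things on the bench where they are.

Things in the scene. Friction and masses are not known exactly. Their poses are not given: they have to be found in the camera images.
- pin_grip (a point): centre of the locating pin's red square handle, 22 x 22 mm and 50 mm tall, to be gripped on two opposite flat sides. z points up along the pin; x and y are square to the sides. The whole pin weighs about 150 g and starts upright in the stand's hole, its collar on the stand's top.
- pin_collar (a point): centre of the underside of the pin's brass collar, 29 mm below pin_grip; the collar is 30 mm across and 4 mm thick, right under the handle. This face rests on the stand at the start and must come down on the cover plate.
- pin_tip (a point): the pin's tip: centre of the lower end of its round steel shank, 53 mm below pin_grip. The shank is 8 mm across and 24 mm long below the collar; the last 3 mm taper to 4.4 mm. z points up along the pin.
- stand: blue metal block 70 x 70 mm, 40 mm tall, fixed to the bench, with an 11 mm hole 30 mm deep in the middle of its top. Origin: centre of its underside.
- fixture: black board test fixture, 160 mm (its x) by 215 mm (its y), fixed to the bench. Origin: centre of its underside, z up. Its bezel's top is at 60 mm; in its middle a window 68 mm (x) by 104 mm (y) shows the bare metal cover plate, whose top is at 57 mm, 3 mm below the bezel.
- cover: the sprung, polished (slippery) metal cover plate in the window. Origin: the window's centre at the plate's top, whatever the socket's place. It starts to sink at a push of 3 N, then 1 mm for each further 1.2 N, 9 mm at most (14 N), and rises again, so a tip pressed on it loses nearly all its load on dropping into the socket. It does not move sideways. Above 20 N it is damaged.
- socket_zone (a point): centre of the zone in which the socket lies: same point and axes as the cover plate. The socket's centre is within 8 mm in x and 22 mm in y of it, anew each time. The socket is 10 mm across, upright, 26 mm deep, closed by a flush shutter of the same metal, not visible; the shutter yields at 0.6 N, needs under 1 N all the way down, and springs back.
- board_mid (a point): bystander: centre of a loose green circuit board 60 x 95 x 5 mm lying flat
- spool_mid (a point): bystander: centre of a small blue and silver spool, 54 mm across and 32 mm tall
- flux_mid (a point): bystander: centre of a yellow bottle with a red cap, 40 mm across and 85 mm tall
Mind the look-alikes: they are no part of the job. What is shaped like the part that bears pin_grip but white is not meant. What is shaped like the stand but turquoise is not meant.

How it is judged (in metres and radians):
On the way, in this order (a step that is already met when the one before it is completed fails the run):
1. the pin is lifted clear of its stand (z of pin_tip in the frame of stand above 0.045 m), for 0.1 s.
2. the pin's tip touches the cover plate or its shutter (contact force between pin and cover above 0.3 N and x of pin_tip in the frame of fixture between -0.025 and 0.025 m and y of pin_tip in the frame of fixture between -0.04 and 0.04 m), for 0.1 s.
3. the pin's tip has dropped at least 15 mm into the socket (z of pin_tip in the frame of fixture below 0.042 m and x of pin_tip in the frame of fixture between -0.025 and 0.025 m and y of pin_tip in the frame of fixture between -0.04 and 0.04 m), for 0.2 s.
At the end, for the whole second after the job is handed in: The pin stands upright (within 0.1 rad) in the fixture's socket, its tip at least 21.5 mm below the cover plate's rest height (24 mm is fully home), released and at rest (z of pin_tip in the frame of fixture below 0.0355 m and x of pin_tip in the frame of fixture between -0.025 and 0.025 m and y of pin_tip in the frame of fixture between -0.04 and 0.04 m and angle between pin_tip's own z axis and vertical below 0.1 rad and linear speed of pin below 0.02 m/s and contact force between the fingers and pin below 0.1 N); the robot touches nothing.
It fails at once if the cover plate is pushed with more than 20 N by the pin (contact force between pin and cover above 20 N).
It fails at once if the cover plate is pushed with more than 20 N by the robot itself (contact force between any of the fingers, the arm and cover above 20 N).
It fails at once if the circuit board, the spool or the bottle is moved more than 15 mm (distance of any of board_mid, spool_mid, flux_mid from where it was at the start of the episode above 0.015 m).
It also fails if it takes over 64 s, if anything falls off the work surface, if the arm or the gripper's body presses on something with over 40 N, if the wrist force passes 120 N, or if a joint passes its speed limit or range.

ROBOT

A 7-joint arm with a two-finger parallel gripper is mounted at the origin on the work surface. World frame = base frame: x ahead of the robot, y to its left, z up, the work surface at z = 0. Lengths are in mm, angles in rad, forces in N, time in s.
With the tool pointing down it reaches from about 400 to 875 mm from the base axis. Payload 4.4 kg.
Tool frame: the origin (TCP) lies midway between the tips of the shut fingers; the grasp point (between the pads) lies 19 mm behind it; z points along the fingers, y is the line along which they close (so a half turn about z gives the same grasp; the last joint's range is limited). The gripper opens to 85 mm and grips with 20 to 120 N. Pads are 22 mm wide; open, the fingers measure 114 mm over their backs; the gripper's body (76 mm by 85 mm) begins 54 mm behind the grasp point. The pads swing forward as they close: fully open they stand 13 mm farther back than shut.
Start: joints at [-1.27, 0.628, 0.038, 1.517, -0.027, 0.996, -0.02], TCP at [233.087, 606.785, 231.313] pointing down, gripper open.
Joint ranges: [-3.06, 3.06], [-0.37, 2.12], [-1.25, 1.32], [0.18, 2.47], [-1.1, 4.24], [0.23, 1.98], [-2.94, 2.94]. Speed limits (rad/s): [2.57, 2.57, 3.14, 3.14, 3.14, 3.14, 3.14].

INTERFACE

Orientations are given as [roll, pitch, yaw] about the fixed x, y, z axes, in that order (R = Rz(yaw) Ry(pitch) Rx(roll)).
In Python, from cell import read_state, get_image, finish_job gives the robot as it stands.
- The arm moves only by the tool send_rows, never from a script. Its argument "series" is a list of rows, each an object of numbers: "ax", "ay", "az": the turn, a rotation vector about the tool's x, y, z in rad; "dx", "dy", "dz": the shift along the tool's x, y, z in cm; "hand": the closure, from 0 (fully open) to 1 (shut). In form: [{"ax": .., "ay": .., "az": .., "dx": .., "dy": .., "dz": .., "hand": ..}, ...]. A call has 1 to 10 rows; each row is the pose to reach, as a shift and turn from the pose commanded when the call began, along the tool's axes at that moment; what a row does not reach only later rows make up. A row lasts 1/10 s, in which the tool goes at most 50 mm and 8.59 degrees, less where a joint would pass 70% of its speed; a pose out of reach is approached as far as the arm can. A call with a gripper value outside its range is refused whole. The fingers move at their own pace and stop on an object; the grip force is fixed at half the most. Time passes only in rows, so rows that repeat a pose let the fingers close. It gives the time, the measured TCP pose, the force, the opening and the grip force at its end, in the units of the state.
- read_state(): the state, without advancing time (a new reading comes with each control period).
- get_image(name): name is "scene" or "side" or "wrist"; returns a dict with "pixels" (420x560x3 uint8, red, green, blue), "mtx" (3x3 intrinsics, pixels), "R" (3x3) and "t" (3): a world point X has camera coordinates R X + t. Camera axes: x right, y down, z forward; pixel columns grow to the right and rows downward; lengths in mm; the calibration is good to about 2 mm. The wrist camera is an equidistant fisheye: a pixel r from the principal point sees the ray r / f radians off the axis. A picture is of the moment at which its call begins. There is no depth.
- finish_job(): hands the job in; it is judged then, once.
The state is a dict: "clock": time; "qpos": joint angles; "qd": joint speeds; "tau": joint torques, N m; "eef_pos": TCP position; "tool_rot": TCP orientation; "force": force on the tool from outside, world axes, zero at the start; "torque": the same for the moment, N m; "width": finger opening in mm; "gripper_force": force on a finger pad.
Only numpy, scipy, OpenCV 4.12 (cv2) and the standard library are available. Lean on these libraries where they do the work, as an engineer would, in place of code of your own. Each camera call takes 0.05 s, during which the arm holds its last target. There are 200 camera calls.

## Working session

There is one attempt and no reset: what is moved stays moved. The work goes in short steps, Python scripts to look and compute and a tool call to move; the robot and the scene stay as the last step left them, time stands still between calls to the robot, and variables do not carry over. Pictures are saved under pics/ and viewed, at most 10 in all, crops included, and the job is handed in when it is done.

Besides the shell and the picture viewer there is one more tool, called as name(argument=value, ...) on one line, values as JSON. send_rows: Moves the arm, as the interface text tells. Its arguments: {"type":"object","properties":{"series":{"type":"array","items":{"type":"object","properties":{"ax":{"type":"number"},"ay":{"type":"number"},"az":{"type":"number"},"dx":{"type":"number"},"dy":{"type":"number"},"dz":{"type":"number"},"hand":{"type":"number"}}}}},"required":["series"]}

```bash
ls; mkdir -p pics; python3 - <<'E'
from cell import *
import cv2
s=read_state();print({k:s[k] for k in s})
import numpy as np
for n in("scene","side","wrist"):
    d=get_image(n);cv2.imwrite(f"pics/{n}0.png",cv2.cvtColor(d["pixels"],cv2.COLOR_RGB2BGR));np.savez(f"pics/{n}0.npz",**d)
    print(n,np.round(d["mtx"],1).tolist(),np.round(d["R"],3).tolist(),np.round(d["t"],1))
E
```

```text
pics
{'clock': 0.0, 'qpos': array([-1.26980604,  0.6293631 ,  0.03841427,  1.51835943, -0.02702252,
        0.9962912 , -0.02000237]), 'qd': array([ 9.32623061e-04, -1.52396501e-05,  1.65119537e-03, -8.01267590e-04,
        1.54127101e-04, -3.52671709e-04,  1.96842563e-04]), 'tau': array([ 1.23010781e-03, -5.63408804e+01,  1.22645885e+00, -1.93443847e+01,
        1.08786853e-02,  1.04259045e-02,  1.47044382e-06]), 'eef_pos': array([232.83273343, 606.20357594, 230.38030984]), 'tool_rot': array([-3.13968831e+00, -9.31050005e-06,  2.77481031e+00]), 'force': array([ 0.70124856, -0.32780883,  0.29809789]), 'torque': array([ 0.02470731, -0.02343848,  0.0154361 ]), 'gripper_force': 0.0, 'width': 85.72143666292388}
scene [[500.3, 0.0, 274.0], [0.0, 500.3, 204.5], [0.0, 0.0, 1.0]] [[-0.107, 0.994, -0.016], [0.721, 0.066, -0.69], [-0.685, -0.085, -0.723]] [ 112.5 -355.9 1440.9]
side [[462.5, 0.0, 279.0], [0.0, 462.5, 214.3], [0.0, 0.0, 1.0]] [[0.815, -0.58, 0.019], [-0.367, -0.541, -0.757], [0.449, 0.61, -0.653]] [-501.6  235.7 1036.1]
wrist [[325.2, 0.0, 279.8], [0.0, 325.2, 211.5], [0.0, 0.0, 1.0]] [[0.357, 0.934, -0.002], [0.885, -0.338, 0.321], [0.3, -0.116, -0.947]] [-649.8  -43.6  380.8]
```

View pics/scene0.png

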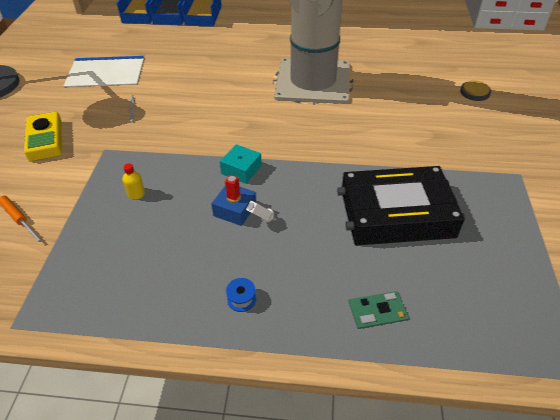

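View pics/side0.png

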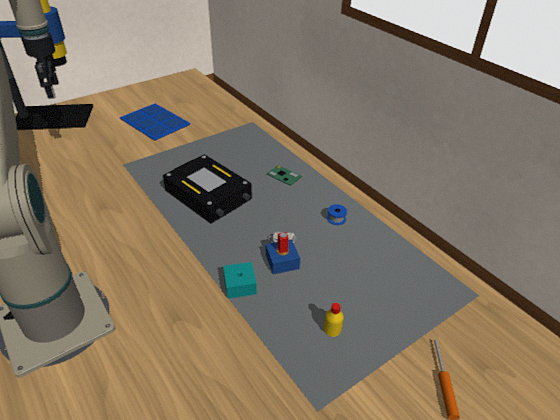

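Scene view: the red handle stands in the blue stand at (232,188). Look-alikes are the white handle lying at (262,211), and the turquoise block at (241,163) against the blue block at (234,204). The fixture window is at (401,195). Side view: red handle at (283,243), blue stand at (283,258), white pin lying behind it, window at (207,180).

I choose the red handle in the blue block. Next I'll measure it and check the choice in a close crop.

```bash
cat > h.py <<'E'
import numpy as np, cv2
from cell import *
def load(n): return dict(np.load(f"pics/{n}.npz"))
def grab(n,save):
    d=get_image(n);np.savez(f"pics/{save}.npz",**d);return d
def ray(d,uv,fish=False):
    K=d["mtx"];v=np.array([(uv[0]-K[0,2])/K[0,0],(uv[1]-K[1,2])/K[1,1]])
    if fish:
        r=np.hypot(*v);v=np.array([*(v*np.sin(r)/max(r,1e-9)),np.cos(r)])
    else: v=np.array([*v,1])
    R=d["R"];return -R.T@d["t"],R.T@v
def onz(d,uv,z,fish=False):
    o,v=ray(d,uv,fish);return o+v*(z-o[2])/v[2]
def tri(rs):
    A=0;b=0
    for o,v in rs:
        v=v/np.linalg.norm(v);P=np.eye(3)-np.outer(v,v);A=A+P;b=b+P@o
    return np.linalg.solve(A,b)
def hsv(d): return cv2.cvtColor(d["pixels"],cv2.COLOR_RGB2HSV)
def mask(d,lo,hi,box=None):
    m=cv2.inRange(hsv(d),lo,hi)
    if box:
        q=np.zeros_like(m);x0,y0,x1,y1=box;q[y0:y1,x0:x1]=m[y0:y1,x0:x1];m=q
    return m
def big(m): return max(cv2.findContours(m,cv2.RETR_EXTERNAL,cv2.CHAIN_APPROX_NONE)[0],key=cv2.contourArea)
def cen(c):
    M=cv2.moments(c);return M["m10"]/M["m00"],M["m01"]/M["m00"]
E
python3 - <<'E'
from h import *
S=load("scene0");D=load("side0")
def red(d,box): return big(mask(d,(0,130,60),(8,255,255),box)|mask(d,(172,130,60),(180,255,255),box))
cs=red(S,(215,170,250,215));cd=red(D,(265,225,300,262))
print("red",cen(cs),cen(cd),tri([ray(S,cen(cs)),ray(D,cen(cd))]))
# fixture window plate
ws=big(mask(S,(0,0,150),(180,60,255),(360,175,440,215)));wd=big(mask(D,(0,0,120),(180,60,255),(185,162,230,197)))
print("win",cen(ws),cen(wd),tri([ray(S,cen(ws)),ray(D,cen(wd))]))
for d,c in((S,ws),(D,wd)):
    q=cv2.approxPolyDP(c,0.04*cv2.arcLength(c,True),True)[:,0]
    p=np.array([onz(d,u,58.5)[:2] for u in q]);print(q.tolist(),p.round(1).tolist(),p.mean(0).round(1),np.linalg.norm(p-np.roll(p,-1,0),axis=1).round(1))
b=big(mask(S,(105,120,40),(125,255,255),(205,180,262,225)));print("blue",cen(b),onz(S,cen(b),30))
for n,u in dict(white=(262,211),turq=(241,163),spool=(241,294),flux=(133,183),board=(378,309)).items(): print(n,onz(S,u,15).round(0))
a=cv2.resize(cv2.cvtColor(S["pixels"],4)[150:240,200:300],None,fx=4,fy=4,interpolation=2)
b=cv2.resize(cv2.cvtColor(D["pixels"],4)[220:295,240:320],(400,360),interpolation=2)
cv2.imwrite("pics/crop.png",np.hstack([a,b]))
E
```

```text
red (232.28826728826726, 188.80808080808077) (282.47474747474746, 243.80050505050502) [ 522.81828599 -143.65384799   64.13703148]
win (400.8825870646766, 194.90646766169155) (206.08744484556757, 179.21339751303648) [500.63459141 207.02631035  55.92579416]
[[428, 202], [420, 183], [374, 186], [382, 207]] [[519.0, 259.7], [463.9, 248.7], [481.9, 151.9], [541.8, 166.1]] [501.7 206.6] [56.2 98.5 61.5 96.3]
[[187, 177], [208, 191], [225, 182], [204, 168]] [[458.2, 244.7], [476.7, 152.0], [537.8, 161.8], [521.1, 257.4]] [498.5 204. ] [94.6 61.9 97.1 64.2]
blue (232.66037376048817, 206.62719298245614) [ 542.05943829 -142.46834534   30.        ]
white [535. -81.  15.]
turq [ 386. -149.   15.]
spool [747. -94.  15.]
flux [ 476. -384.   15.]
board [755. 156.  15.]
```

View pics/crop.png

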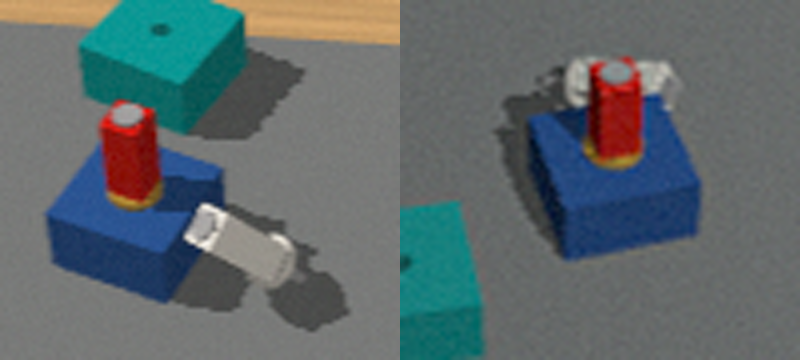

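The crop confirms the choice: the red square handle with its brass collar stands upright in the blue block. The white look-alike lies by the block's right edge, and the turquoise block is apart. I'll move above the pin for a wrist view.

send_rows(series=[{"dx": -39,"dy": -28,"dz": 0,"hand": 0},{"dx": -39,"dy": -28,"dz": 0,"hand": 0},{"dx": -39,"dy": -28,"dz": 0,"hand": 0},{"dx": -39,"dy": -28,"dz": 0,"hand": 0},{"dx": -39,"dy": -28,"dz": 0,"hand": 0},{"dx": -39,"dy": -28,"dz": 0,"hand": 0},{"dx": -39,"dy": -28,"dz": 0,"hand": 0},{"dx": -39,"dy": -28,"dz": 0,"hand": 0},{"dx": -39,"dy": -28,"dz": 0,"hand": 0},{"dx": -39,"dy": -28,"dz": 0,"hand": 0}])

```text
invalid input at $.series[0]: expected keys ax, ay, az, dx, dy, dz, hand
```

send_rows(series=[{"ax": 0,"ay": 0,"az": 0,"dx": -39,"dy": -28,"dz": 0,"hand": 0},{"ax": 0,"ay": 0,"az": 0,"dx": -39,"dy": -28,"dz": 0,"hand": 0},{"ax": 0,"ay": 0,"az": 0,"dx": -39,"dy": -28,"dz": 0,"hand": 0},{"ax": 0,"ay": 0,"az": 0,"dx": -39,"dy": -28,"dz": 0,"hand": 0},{"ax": 0,"ay": 0,"az": 0,"dx": -39,"dy": -28,"dz": 0,"hand": 0},{"ax": 0,"ay": 0,"az": 0,"dx": -39,"dy": -28,"dz": 0,"hand": 0},{"ax": 0,"ay": 0,"az": 0,"dx": -39,"dy": -28,"dz": 0,"hand": 0},{"ax": 0,"ay": 0,"az": 0,"dx": -39,"dy": -28,"dz": 0,"hand": 0},{"ax": 0,"ay": 0,"az": 0,"dx": -39,"dy": -28,"dz": 0,"hand": 0},{"ax": 0,"ay": 0,"az": 0,"dx": -39,"dy": -28,"dz": 0,"hand": 0}])

```text
clock: 1.15
eef_pos: [498.7, 201.0, 231.3]
tool_rot: [-3.14, 0.001, 2.77]
force: [0.5, 0.4, 0.1]
width: 85.7
gripper_force: 0.0
```

```bash
python3 - <<'E'
from h import *
d=grab("wrist","wf");print(read_state()["eef_pos"],read_state()["tool_rot"])
cv2.imwrite("pics/wf.png",cv2.cvtColor(d["pixels"],4))
E
```

```text
[501.36714111 196.4913706  231.32860251] [-3.13817035  0.00456612  2.76452969]
```

send_rows(series=[{"ax": 0,"ay": 0,"az": 0,"dx": -14.5,"dy": -31,"dz": 0,"hand": 0},{"ax": 0,"ay": 0,"az": 0,"dx": -14.5,"dy": -31,"dz": 0,"hand": 0},{"ax": 0,"ay": 0,"az": 0,"dx": -14.5,"dy": -31,"dz": 0,"hand": 0},{"ax": 0,"ay": 0,"az": 0,"dx": -14.5,"dy": -31,"dz": 0,"hand": 0},{"ax": 0,"ay": 0,"az": 0,"dx": -14.5,"dy": -31,"dz": 0,"hand": 0},{"ax": 0,"ay": 0,"az": 0,"dx": -14.5,"dy": -31,"dz": 0,"hand": 0},{"ax": 0,"ay": 0,"az": 0,"dx": -14.5,"dy": -31,"dz": 0,"hand": 0},{"ax": 0,"ay": 0,"az": 0,"dx": -14.5,"dy": -31,"dz": 0,"hand": 0},{"ax": 0,"ay": 0,"az": 0,"dx": -14.5,"dy": -31,"dz": 0,"hand": 0},{"ax": 0,"ay": 0,"az": 0,"dx": -14.5,"dy": -31,"dz": 0,"hand": 0}])

```text
clock: 2.2
eef_pos: [520.9, -134.1, 231.1]
tool_rot: [3.141, -0.001, 2.777]
force: [0.5, -0.1, 0.3]
width: 85.5
gripper_force: 0.0
```

```bash
python3 - <<'E'
from h import *
d=grab("wrist","wp");print(read_state()["eef_pos"],read_state()["tool_rot"])
cv2.imwrite("pics/wp.png",cv2.cvtColor(d["pixels"],4))
E
```

```text
[ 520.94544665 -133.81642783  231.1151657 ] [ 3.14069976e+00 -8.44841847e-04  2.77751010e+00]
```

View pics/wf.png

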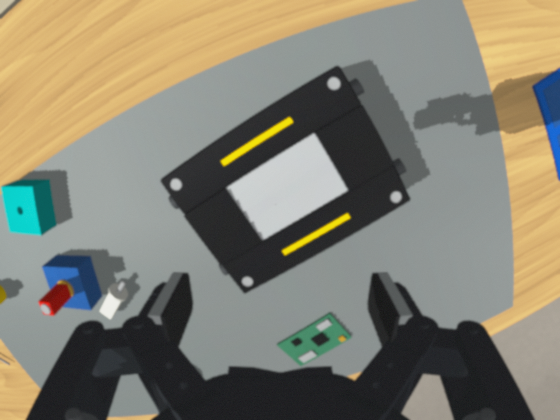

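View pics/wp.png

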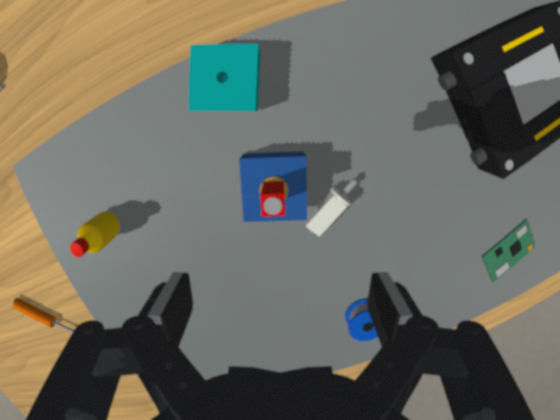

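Wrist view over the fixture: plate quad around (287,186), with corners near (227,187), (316,133), (348,189) and (264,240). Wrist view over the pin: red handle top at (272,206), stand top centred near (274,187) and square to the image, white look-alike at (328,213) lying on the bench.

```bash
python3 - <<'E'
from h import *
f=load("wf");p=load("wp");W=True
t=np.array([2.7775]);tx=np.array([np.cos(2.7775),np.sin(2.7775)]);ty=np.array([-tx[1],tx[0]])*-1
print("axes",tx,ty)
# pin top: grey disc
m=mask(p,(0,0,90),(180,90,255),(258,192,290,222));c=big(m);print("disc",cen(c),cv2.contourArea(c),onz(p,cen(c),94,W).round(1))
r=mask(p,(0,130,60),(8,255,255),(250,170,295,225))|mask(p,(172,130,60),(180,255,255),(250,170,295,225));r=big(r)
print("red box",cv2.boundingRect(r))
# bright red top vs darker sides
V=hsv(p)[...,2];print(V[180:222,265])
b=mask(p,(105,120,30),(125,255,255),(225,140,320,235));b=big(b)
q=cv2.approxPolyDP(cv2.convexHull(b),0.03*cv2.arcLength(b,True),True)[:,0];print("blue",q.tolist(),[onz(p,u,40,W)[:2].round(1).tolist() for u in q])
w=mask(f,(0,0,150),(180,60,255),(215,125,360,250));w=big(w);rr=cv2.approxPolyDP(w,0.04*cv2.arcLength(w,True),True)[:,0]
P=np.array([onz(f,u,58.5,W)[:2] for u in rr]);print("win",rr.tolist(),P.round(1).tolist(),P.mean(0),np.linalg.norm(P-np.roll(P,-1,0),axis=1).round(1), np.degrees(np.arctan2(*(np.roll(P,-1,0)-P).T[::-1])).round(1))
E
```

```text
axes [-0.93444725  0.35610157] [0.35610157 0.93444725]
disc (272.4678899082569, 205.24617737003058) 218.0 [ 525.4 -142.    94. ]
red box (261, 181, 24, 35)
[136 123 105  93  93  92  88  91  91  90  90  90  92 116 156 186 199 200
 197 191 178 166 158 155 154 153 154 155 157 165 174 184 194 200 199 187
 152 130 143 144 141 135]
blue [[302, 152], [306, 217], [244, 220], [240, 159]] [[497.9, -99.9], [566.6, -119.9], [545.7, -184.7], [481.7, -162.6]]
win [[314, 134], [228, 186], [263, 238], [346, 190]] [[460.7, 251.7], [478.5, 153.2], [543.9, 164.8], [525.5, 263.3]] [502.16814124 208.25634802] [100.1  66.5 100.2  65.8] [ -79.8   10.1  100.6 -169.8]
```

send_rows(series=[{"ax": 0,"ay": 0,"az": -0.03,"dx": -0.6,"dy": -0.7,"dz": 3,"hand": 0},{"ax": 0,"ay": 0,"az": -0.03,"dx": -0.6,"dy": -0.7,"dz": 7,"hand": 0},{"ax": 0,"ay": 0,"az": -0.03,"dx": -0.6,"dy": -0.7,"dz": 10,"hand": 0},{"ax": 0,"ay": 0,"az": -0.03,"dx": -0.6,"dy": -0.7,"dz": 13,"hand": 0},{"ax": 0,"ay": 0,"az": -0.03,"dx": -0.6,"dy": -0.7,"dz": 15,"hand": 0},{"ax": 0,"ay": 0,"az": -0.03,"dx": -0.6,"dy": -0.7,"dz": 16.5,"hand": 0},{"ax": 0,"ay": 0,"az": -0.03,"dx": -0.6,"dy": -0.7,"dz": 17.6,"hand": 0},{"ax": 0,"ay": 0,"az": -0.03,"dx": -0.6,"dy": -0.7,"dz": 17.6,"hand": 0},{"ax": 0,"ay": 0,"az": -0.03,"dx": -0.6,"dy": -0.7,"dz": 17.6,"hand": 0}])

```text
clock: 3.15
eef_pos: [524.4, -143.9, 55.6]
tool_rot: [3.141, 0.0, 2.806]
force: [0.2, 0.7, 1.7]
width: 85.6
gripper_force: 0.0
```

```bash
python3 - <<'E'
from h import *
d=grab("wrist","w2");e=grab("side","s2")
a=cv2.resize(cv2.cvtColor(d["pixels"],4)[150:420,100:460],(480,360));b=cv2.resize(cv2.cvtColor(e["pixels"],4)[180:290,220:330],(320,360))
cv2.imwrite("pics/g.png",np.hstack([a,b]))
E
```

```text
(no output)
```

View pics/g.png

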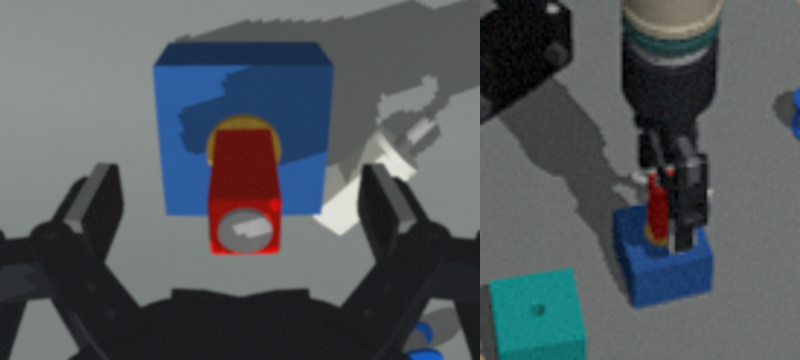

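The wrist and side crops show the handle between the open pads, square to them and nearly centred. The white look-alike is clear, below the right finger. I'll close.

send_rows(series=[{"ax": 0,"ay": 0,"az": 0,"dx": 0,"dy": 0,"dz": 0,"hand": 1},{"ax": 0,"ay": 0,"az": 0,"dx": 0,"dy": 0,"dz": 0,"hand": 1},{"ax": 0,"ay": 0,"az": 0,"dx": 0,"dy": 0,"dz": 0,"hand": 1},{"ax": 0,"ay": 0,"az": 0,"dx": 0,"dy": 0,"dz": 0,"hand": 1},{"ax": 0,"ay": 0,"az": 0,"dx": 0,"dy": 0,"dz": 0,"hand": 1},{"ax": 0,"ay": 0,"az": 0,"dx": 0,"dy": 0,"dz": 0,"hand": 1},{"ax": 0,"ay": 0,"az": 0,"dx": 0,"dy": 0,"dz": 0,"hand": 1},{"ax": 0,"ay": 0,"az": 0,"dx": 0,"dy": 0,"dz": 0,"hand": 1}])

```text
clock: 4.05
eef_pos: [524.2, -144.3, 55.5]
tool_rot: [3.141, 0.0, 2.805]
force: [0.2, 1.2, 4.9]
width: 21.2
gripper_force: 58.7
```

send_rows(series=[{"ax": 0,"ay": 0,"az": 0,"dx": 0,"dy": 0,"dz": -1,"hand": 1},{"ax": 0,"ay": 0,"az": 0,"dx": 0,"dy": 0,"dz": -2,"hand": 1},{"ax": 0,"ay": 0,"az": 0,"dx": 0,"dy": 0,"dz": -3.5,"hand": 1},{"ax": 0,"ay": 0,"az": 0,"dx": 0,"dy": 0,"dz": -5,"hand": 1},{"ax": 0,"ay": 0,"az": 0,"dx": 0,"dy": 0,"dz": -7,"hand": 1},{"ax": 0,"ay": 0,"az": 0,"dx": 0,"dy": 0,"dz": -8.5,"hand": 1},{"ax": 0,"ay": 0,"az": 0,"dx": 0,"dy": 0,"dz": -9.5,"hand": 1},{"ax": 0,"ay": 0,"az": 0,"dx": 0,"dy": 0,"dz": -9.5,"hand": 1},{"ax": 0,"ay": 0,"az": 0,"dx": 0,"dy": 0,"dz": -9.5,"hand": 1},{"ax": 0,"ay": 0,"az": 0,"dx": 0,"dy": 0,"dz": -9.5,"hand": 1}])

```text
clock: 5.05
eef_pos: [523.2, -144.4, 149.5]
tool_rot: [-3.141, -0.002, 2.805]
force: [-0.3, -0.7, -0.4]
width: 21.5
gripper_force: 59.3
```

```bash
python3 - <<'E'
from h import *
d=grab("scene","sl");e=grab("side","dl");s=read_state();print(s["eef_pos"],s["force"],s["tool_rot"])
a=cv2.resize(cv2.cvtColor(d["pixels"],4)[130:220,190:290],(400,360));b=cv2.resize(cv2.cvtColor(e["pixels"],4)[170:270,230:330],(400,400))[:360]
cv2.imwrite("pics/lift.png",np.hstack([a,b]))
E
```

```text
[ 523.39524619 -144.42247708  149.46665597] [ 0.30024705  0.26201438 -1.25352644] [-3.14133660e+00 -1.72766028e-03  2.80478653e+00]
```

View pics/lift.png

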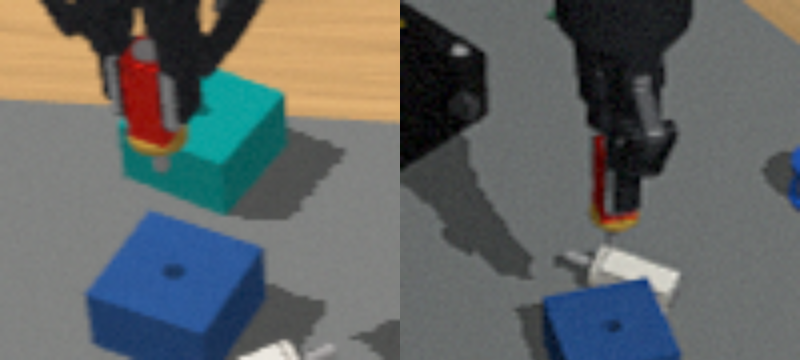

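The pin is lifted upright between the pads, with the stand's hole free below it. Next I'll move it over the plate and turn it to the fixture's axes.

send_rows(series=[{"ax": 0,"ay": 0,"az": -0.1,"dx": 2.6,"dy": 6,"dz": 0,"hand": 1},{"ax": 0,"ay": 0,"az": -0.2,"dx": 5.2,"dy": 12,"dz": 0,"hand": 1},{"ax": 0,"ay": 0,"az": -0.3,"dx": 7.8,"dy": 18,"dz": 0,"hand": 1},{"ax": 0,"ay": 0,"az": -0.4,"dx": 10.4,"dy": 24,"dz": 0,"hand": 1},{"ax": 0,"ay": 0,"az": -0.517,"dx": 13,"dy": 30.1,"dz": 0,"hand": 1},{"ax": 0,"ay": 0,"az": -0.517,"dx": 13,"dy": 30.1,"dz": 0,"hand": 1},{"ax": 0,"ay": 0,"az": -0.517,"dx": 13,"dy": 30.1,"dz": 0,"hand": 1},{"ax": 0,"ay": 0,"az": -0.517,"dx": 13,"dy": 30.1,"dz": 0,"hand": 1},{"ax": 0,"ay": 0,"az": -0.517,"dx": 13,"dy": 30.1,"dz": 0,"hand": 1},{"ax": 0,"ay": 0,"az": -0.517,"dx": 13,"dy": 30.1,"dz": 0,"hand": 1}])

```text
clock: 6.15
eef_pos: [500.7, 180.7, 149.9]
tool_rot: [-3.14, -0.001, -2.963]
force: [-0.5, -0.7, -1.8]
width: 21.1
gripper_force: 59.4
```

send_rows(series=[{"ax": 0,"ay": 0,"az": 0,"dx": 0,"dy": 0,"dz": 1.5,"hand": 1},{"ax": 0,"ay": 0,"az": 0,"dx": 0,"dy": 0,"dz": 3,"hand": 1},{"ax": 0,"ay": 0,"az": 0,"dx": 0,"dy": 0,"dz": 4.0,"hand": 1},{"ax": 0,"ay": 0,"az": 0,"dx": 0,"dy": 0,"dz": 4.5,"hand": 1},{"ax": 0,"ay": 0,"az": 0,"dx": 0,"dy": 0,"dz": 4.5,"hand": 1},{"ax": 0,"ay": 0,"az": 0,"dx": 0,"dy": 0,"dz": 4.5,"hand": 1},{"ax": 0,"ay": 0,"az": 0,"dx": 0,"dy": 0,"dz": 4.5,"hand": 1}])

```text
clock: 6.85
eef_pos: [501.2, 182.6, 105.9]
tool_rot: [3.141, 0.001, -2.962]
force: [0.4, 0.3, -0.2]
width: 21.8
gripper_force: 59.5
```

```bash
python3 - <<'E'
from h import *
d=grab("scene","sw");e=grab("side","dw");s=read_state();print(s["eef_pos"],s["force"],s["tool_rot"],s["qpos"])
a=cv2.resize(cv2.cvtColor(d["pixels"],4)[135:235,350:450],(400,400));b=cv2.resize(cv2.cvtColor(e["pixels"],4)[130:230,160:260],(400,400))
cv2.imwrite("pics/over.png",np.hstack([a,b]))
E
```

```text
[501.11170045 182.6730809  105.80613747] [-0.58903948 -0.28802534 -1.89630911] [ 3.14136108e+00  9.79643601e-04 -2.96140626e+00] [-0.37704046  0.64374463 -0.03777671  1.95642705  0.04400689  0.54118426
  1.30601944]
```

View pics/over.png

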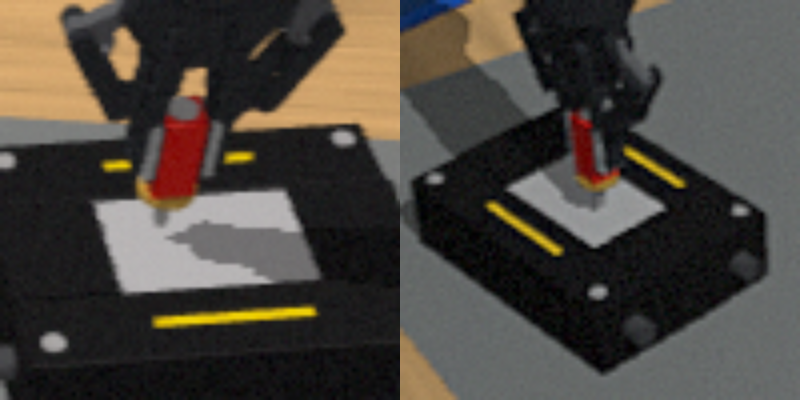

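The tip hangs just above the plate, at (160,218) in the left crop, upright near the window's -y end and inside the search zone. I'll come down gently.

send_rows(series=[{"ax": 0,"ay": 0,"az": 0,"dx": 0,"dy": 0,"dz": 0.4,"hand": 1},{"ax": 0,"ay": 0,"az": 0,"dx": 0,"dy": 0,"dz": 0.8,"hand": 1},{"ax": 0,"ay": 0,"az": 0,"dx": 0,"dy": 0,"dz": 0.8,"hand": 1},{"ax": 0,"ay": 0,"az": 0,"dx": 0,"dy": 0,"dz": 0.8,"hand": 1}])

```text
clock: 7.35
eef_pos: [500.6, 182.5, 97.0]
tool_rot: [-3.141, -0.001, -2.961]
force: [-0.8, -0.2, -1.7]
width: 21.4
gripper_force: 59.4
```

send_rows(series=[{"ax": 0,"ay": 0,"az": 0,"dx": 0,"dy": 0,"dz": 0.1,"hand": 1},{"ax": 0,"ay": 0,"az": 0,"dx": 0,"dy": 0,"dz": 0.1,"hand": 1}])

```text
clock: 7.55
eef_pos: [500.9, 182.6, 96.4]
tool_rot: [3.142, 0.0, -2.961]
force: [-0.1, 0.4, -0.5]
width: 21.6
gripper_force: 59.7
```

send_rows(series=[{"ax": 0,"ay": 0,"az": 0,"dx": 0,"dy": 0,"dz": 0.1,"hand": 1},{"ax": 0,"ay": 0,"az": 0,"dx": 0,"dy": 0,"dz": 0.1,"hand": 1}])

```text
clock: 7.75
eef_pos: [500.9, 182.6, 95.5]
tool_rot: [3.141, 0.0, -2.961]
force: [-0.9, 0.4, 2.7]
width: 21.3
gripper_force: 59.8
```

send_rows(series=[{"ax": 0,"ay": 0,"az": 0,"dx": 0,"dy": 0,"dz": 0.1,"hand": 1},{"ax": 0,"ay": 0,"az": 0,"dx": 0,"dy": 0,"dz": 0.1,"hand": 1}])

```text
clock: 7.95
eef_pos: [500.9, 182.6, 94.5]
tool_rot: [3.141, 0.0, -2.961]
force: [-0.7, -0.4, 3.3]
width: 21.2
gripper_force: 59.9
```

Contact at a TCP height of about 96. I'll sweep along +y in short steps with slight pressure, reading the force after each.

send_rows(series=[{"ax": 0,"ay": 0,"az": 0,"dx": 0,"dy": 0.12,"dz": -0.05,"hand": 1},{"ax": 0,"ay": 0,"az": 0,"dx": 0,"dy": 0.25,"dz": -0.05,"hand": 1}])

```text
clock: 8.15
eef_pos: [500.7, 184.6, 95.0]
tool_rot: [-3.141, 0.001, -2.962]
force: [-0.4, -1.8, 2.0]
width: 21.3
gripper_force: 60.1
```

send_rows(series=[{"ax": 0,"ay": 0,"az": 0,"dx": 0,"dy": 0.12,"dz": 0,"hand": 1},{"ax": 0,"ay": 0,"az": 0,"dx": 0,"dy": 0.25,"dz": 0,"hand": 1}])

```text
clock: 8.35
eef_pos: [500.1, 187.4, 94.9]
tool_rot: [-3.141, 0.0, -2.962]
force: [0.3, -2.0, 3.4]
width: 21.4
gripper_force: 60.1
```

send_rows(series=[{"ax": 0,"ay": 0,"az": 0,"dx": 0,"dy": 0.12,"dz": 0,"hand": 1},{"ax": 0,"ay": 0,"az": 0,"dx": 0,"dy": 0.25,"dz": 0,"hand": 1}])

```text
clock: 8.55
eef_pos: [499.4, 190.0, 94.8]
tool_rot: [-3.142, 0.0, -2.961]
force: [0.3, -0.8, 2.1]
width: 21.2
gripper_force: 60.1
```

send_rows(series=[{"ax": 0,"ay": 0,"az": 0,"dx": 0,"dy": 0.12,"dz": 0,"hand": 1},{"ax": 0,"ay": 0,"az": 0,"dx": 0,"dy": 0.25,"dz": 0,"hand": 1}])

```text
clock: 8.75
eef_pos: [498.9, 192.4, 94.8]
tool_rot: [3.142, -0.0, -2.961]
force: [-0.2, -1.3, 2.4]
width: 21.0
gripper_force: 60.1
```

send_rows(series=[{"ax": 0,"ay": 0,"az": 0,"dx": 0,"dy": 0.12,"dz": 0,"hand": 1},{"ax": 0,"ay": 0,"az": 0,"dx": 0,"dy": 0.25,"dz": 0,"hand": 1}])

```text
clock: 8.95
eef_pos: [498.4, 194.9, 94.8]
tool_rot: [-3.142, -0.0, -2.961]
force: [0.1, -1.4, 3.9]
width: 21.7
gripper_force: 60.1
```

send_rows(series=[{"ax": 0,"ay": 0,"az": 0,"dx": 0,"dy": 0.12,"dz": 0,"hand": 1},{"ax": 0,"ay": 0,"az": 0,"dx": 0,"dy": 0.25,"dz": 0,"hand": 1}])

```text
clock: 9.15
eef_pos: [498.0, 197.4, 94.8]
tool_rot: [-3.142, -0.0, -2.961]
force: [0.2, -1.8, 3.4]
width: 21.3
gripper_force: 60.1
```

send_rows(series=[{"ax": 0,"ay": 0,"az": 0,"dx": 0,"dy": 0.12,"dz": 0,"hand": 1},{"ax": 0,"ay": 0,"az": 0,"dx": 0,"dy": 0.25,"dz": 0,"hand": 1}])

```text
clock: 9.35
eef_pos: [497.6, 199.8, 94.8]
tool_rot: [-3.142, -0.0, -2.961]
force: [0.8, -1.1, 2.9]
width: 21.1
gripper_force: 60.1
```

send_rows(series=[{"ax": 0,"ay": 0,"az": 0,"dx": 0,"dy": 0.12,"dz": 0,"hand": 1},{"ax": 0,"ay": 0,"az": 0,"dx": 0,"dy": 0.25,"dz": 0,"hand": 1}])

```text
clock: 9.55
eef_pos: [497.2, 202.3, 94.8]
tool_rot: [3.142, 0.0, -2.961]
force: [-0.0, -1.7, 3.8]
width: 21.7
gripper_force: 60.1
```

send_rows(series=[{"ax": 0,"ay": 0,"az": 0,"dx": 0,"dy": 0.12,"dz": 0,"hand": 1},{"ax": 0,"ay": 0,"az": 0,"dx": 0,"dy": 0.25,"dz": 0,"hand": 1}])

```text
clock: 9.75
eef_pos: [496.7, 204.7, 94.8]
tool_rot: [3.142, -0.0, -2.961]
force: [-0.1, -1.2, 3.3]
width: 21.3
gripper_force: 60.1
```

send_rows(series=[{"ax": 0,"ay": 0,"az": 0,"dx": 0,"dy": 0.12,"dz": 0,"hand": 1},{"ax": 0,"ay": 0,"az": 0,"dx": 0,"dy": 0.25,"dz": 0,"hand": 1}])

```text
clock: 9.95
eef_pos: [496.3, 207.2, 94.8]
tool_rot: [3.142, -0.0, -2.961]
force: [-0.2, -1.2, 2.3]
width: 21.5
gripper_force: 60.1
```

send_rows(series=[{"ax": 0,"ay": 0,"az": 0,"dx": 0,"dy": 0.12,"dz": 0,"hand": 1},{"ax": 0,"ay": 0,"az": 0,"dx": 0,"dy": 0.25,"dz": 0,"hand": 1}])

```text
clock: 10.15
eef_pos: [495.8, 209.6, 94.8]
tool_rot: [-3.142, -0.0, -2.961]
force: [0.1, -1.2, 2.3]
width: 21.4
gripper_force: 60.1
```

send_rows(series=[{"ax": 0,"ay": 0,"az": 0,"dx": 0,"dy": 0.12,"dz": 0,"hand": 1},{"ax": 0,"ay": 0,"az": 0,"dx": 0,"dy": 0.25,"dz": 0,"hand": 1}])

```text
clock: 10.35
eef_pos: [495.4, 212.1, 94.8]
tool_rot: [-3.142, -0.0, -2.961]
force: [-0.5, -1.4, 2.9]
width: 21.3
gripper_force: 60.1
```

send_rows(series=[{"ax": 0,"ay": 0,"az": 0,"dx": 0,"dy": 0.12,"dz": 0,"hand": 1},{"ax": 0,"ay": 0,"az": 0,"dx": 0,"dy": 0.25,"dz": 0,"hand": 1}])

```text
clock: 10.55
eef_pos: [494.9, 214.6, 94.8]
tool_rot: [3.142, -0.0, -2.961]
force: [0.1, -1.1, 3.7]
width: 21.2
gripper_force: 60.1
```

send_rows(series=[{"ax": 0,"ay": 0,"az": 0,"dx": 0,"dy": 0.12,"dz": 0,"hand": 1},{"ax": 0,"ay": 0,"az": 0,"dx": 0,"dy": 0.25,"dz": 0,"hand": 1}])

```text
clock: 10.75
eef_pos: [494.5, 217.0, 94.8]
tool_rot: [3.142, -0.0, -2.961]
force: [0.7, -0.6, 2.5]
width: 21.2
gripper_force: 60.1
```

send_rows(series=[{"ax": 0,"ay": 0,"az": 0,"dx": 0,"dy": 0.12,"dz": 0,"hand": 1},{"ax": 0,"ay": 0,"az": 0,"dx": 0,"dy": 0.25,"dz": 0,"hand": 1}])

```text
clock: 10.95
eef_pos: [494.0, 219.5, 94.8]
tool_rot: [3.142, -0.0, -2.961]
force: [0.1, -1.5, 3.4]
width: 21.6
gripper_force: 60.1
```

send_rows(series=[{"ax": 0,"ay": 0,"az": 0,"dx": 0,"dy": 0.12,"dz": 0,"hand": 1},{"ax": 0,"ay": 0,"az": 0,"dx": 0,"dy": 0.25,"dz": 0,"hand": 1}])

```text
clock: 11.15
eef_pos: [493.6, 221.9, 94.8]
tool_rot: [-3.142, -0.0, -2.961]
force: [0.5, -1.4, 3.3]
width: 21.0
gripper_force: 60.1
```

send_rows(series=[{"ax": 0,"ay": 0,"az": 0,"dx": 0,"dy": 0.12,"dz": 0,"hand": 1},{"ax": 0,"ay": 0,"az": 0,"dx": 0,"dy": 0.25,"dz": 0,"hand": 1}])

```text
clock: 11.35
eef_pos: [493.1, 224.4, 94.8]
tool_rot: [3.142, -0.0, -2.961]
force: [0.1, -1.6, 3.6]
width: 21.7
gripper_force: 60.1
```

send_rows(series=[{"ax": 0,"ay": 0,"az": 0,"dx": 0,"dy": 0.12,"dz": 0,"hand": 1},{"ax": 0,"ay": 0,"az": 0,"dx": 0,"dy": 0.25,"dz": 0,"hand": 1}])

```text
clock: 11.55
eef_pos: [492.7, 226.9, 94.8]
tool_rot: [3.142, -0.0, -2.961]
force: [-0.3, 0.1, 3.5]
width: 21.6
gripper_force: 60.1
```

send_rows(series=[{"ax": 0,"ay": 0,"az": 0,"dx": 0,"dy": 0.1,"dz": 0,"hand": 1},{"ax": 0,"ay": 0,"az": 0,"dx": 0,"dy": 0.2,"dz": 0,"hand": 1}])

```text
clock: 11.75
eef_pos: [492.3, 228.9, 94.8]
tool_rot: [-3.142, -0.0, -2.961]
force: [-0.0, -1.4, 2.9]
width: 21.5
gripper_force: 60.1
```

send_rows(series=[{"ax": 0,"ay": 0,"az": 0,"dx": -0.1,"dy": 0,"dz": 0,"hand": 1},{"ax": 0,"ay": 0,"az": 0,"dx": -0.2,"dy": 0,"dz": 0,"hand": 1}])

```text
clock: 11.95
eef_pos: [493.6, 229.4, 94.6]
tool_rot: [3.141, -0.001, -2.961]
force: [-1.2, 0.9, 2.8]
width: 21.3
gripper_force: 60.1
```

send_rows(series=[{"ax": 0,"ay": 0,"az": 0,"dx": -0.1,"dy": 0,"dz": 0,"hand": 1},{"ax": 0,"ay": 0,"az": 0,"dx": -0.2,"dy": 0,"dz": 0,"hand": 1}])

```text
clock: 12.15
eef_pos: [496.1, 229.8, 94.8]
tool_rot: [3.141, -0.0, -2.961]
force: [-1.2, 0.5, 2.6]
width: 21.5
gripper_force: 60.1
```

send_rows(series=[{"ax": 0,"ay": 0,"az": 0,"dx": 0,"dy": -0.12,"dz": 0,"hand": 1},{"ax": 0,"ay": 0,"az": 0,"dx": 0,"dy": -0.25,"dz": 0,"hand": 1}])

```text
clock: 12.35
eef_pos: [497.3, 227.7, 95.0]
tool_rot: [3.141, 0.001, -2.961]
force: [0.2, 1.1, 2.7]
width: 21.3
gripper_force: 60.0
```

send_rows(series=[{"ax": 0,"ay": 0,"az": 0,"dx": 0,"dy": -0.12,"dz": 0,"hand": 1},{"ax": 0,"ay": 0,"az": 0,"dx": 0,"dy": -0.25,"dz": 0,"hand": 1}])

```text
clock: 12.55
eef_pos: [497.6, 224.8, 94.9]
tool_rot: [3.141, 0.001, -2.961]
force: [0.4, 1.2, 3.2]
width: 20.9
gripper_force: 60.0
```

send_rows(series=[{"ax": 0,"ay": 0,"az": 0,"dx": 0,"dy": -0.12,"dz": 0,"hand": 1},{"ax": 0,"ay": 0,"az": 0,"dx": 0,"dy": -0.25,"dz": 0,"hand": 1}])

```text
clock: 12.75
eef_pos: [497.8, 222.1, 94.9]
tool_rot: [3.141, 0.0, -2.961]
force: [-0.6, 1.6, 3.1]
width: 21.8
gripper_force: 60.0
```

send_rows(series=[{"ax": 0,"ay": 0,"az": 0,"dx": 0,"dy": -0.12,"dz": 0,"hand": 1},{"ax": 0,"ay": 0,"az": 0,"dx": 0,"dy": -0.25,"dz": 0,"hand": 1}])

```text
clock: 12.95
eef_pos: [498.1, 219.6, 94.8]
tool_rot: [3.142, 0.0, -2.961]
force: [0.3, 1.5, 2.7]
width: 21.6
gripper_force: 60.0
```

send_rows(series=[{"ax": 0,"ay": 0,"az": 0,"dx": 0,"dy": -0.12,"dz": 0,"hand": 1},{"ax": 0,"ay": 0,"az": 0,"dx": 0,"dy": -0.25,"dz": 0,"hand": 1}])

```text
clock: 13.15
eef_pos: [498.5, 217.1, 94.8]
tool_rot: [3.142, -0.0, -2.961]
force: [-1.2, 1.1, 3.3]
width: 21.3
gripper_force: 60.0
```

send_rows(series=[{"ax": 0,"ay": 0,"az": 0,"dx": 0,"dy": -0.12,"dz": 0,"hand": 1},{"ax": 0,"ay": 0,"az": 0,"dx": 0,"dy": -0.25,"dz": 0,"hand": 1}])

```text
clock: 13.35
eef_pos: [498.9, 214.6, 94.8]
tool_rot: [3.142, -0.0, -2.961]
force: [-1.4, 1.0, 2.3]
width: 21.1
gripper_force: 60.0
```

send_rows(series=[{"ax": 0,"ay": 0,"az": 0,"dx": 0,"dy": -0.12,"dz": 0,"hand": 1},{"ax": 0,"ay": 0,"az": 0,"dx": 0,"dy": -0.25,"dz": 0,"hand": 1}])

```text
clock: 13.55
eef_pos: [499.4, 212.2, 94.8]
tool_rot: [3.142, -0.0, -2.961]
force: [-0.1, 0.3, 3.5]
width: 21.4
gripper_force: 60.0
```

send_rows(series=[{"ax": 0,"ay": 0,"az": 0,"dx": 0,"dy": -0.12,"dz": 0,"hand": 1},{"ax": 0,"ay": 0,"az": 0,"dx": 0,"dy": -0.25,"dz": 0,"hand": 1}])

```text
clock: 13.75
eef_pos: [499.9, 209.7, 94.8]
tool_rot: [3.142, 0.0, -2.961]
force: [0.1, 1.3, 3.7]
width: 21.6
gripper_force: 60.0
```

send_rows(series=[{"ax": 0,"ay": 0,"az": 0,"dx": 0,"dy": -0.12,"dz": 0,"hand": 1},{"ax": 0,"ay": 0,"az": 0,"dx": 0,"dy": -0.25,"dz": 0,"hand": 1}])

```text
clock: 13.95
eef_pos: [500.3, 207.3, 94.8]
tool_rot: [3.142, 0.0, -2.961]
force: [0.2, 1.9, 3.7]
width: 21.5
gripper_force: 60.0
```

send_rows(series=[{"ax": 0,"ay": 0,"az": 0,"dx": 0,"dy": -0.12,"dz": 0,"hand": 1},{"ax": 0,"ay": 0,"az": 0,"dx": 0,"dy": -0.25,"dz": 0,"hand": 1}])

```text
clock: 14.15
eef_pos: [500.8, 204.8, 94.8]
tool_rot: [3.142, -0.0, -2.961]
force: [-0.5, 2.0, 3.5]
width: 20.9
gripper_force: 60.0
```

send_rows(series=[{"ax": 0,"ay": 0,"az": 0,"dx": 0,"dy": -0.12,"dz": 0,"hand": 1},{"ax": 0,"ay": 0,"az": 0,"dx": 0,"dy": -0.25,"dz": 0,"hand": 1}])

```text
clock: 14.35
eef_pos: [501.2, 202.3, 94.8]
tool_rot: [-3.142, -0.0, -2.961]
force: [-0.2, 1.1, 2.5]
width: 21.4
gripper_force: 60.0
```

send_rows(series=[{"ax": 0,"ay": 0,"az": 0,"dx": 0,"dy": -0.12,"dz": 0,"hand": 1},{"ax": 0,"ay": 0,"az": 0,"dx": 0,"dy": -0.25,"dz": 0,"hand": 1}])

```text
clock: 14.55
eef_pos: [501.7, 199.9, 94.8]
tool_rot: [3.142, -0.0, -2.961]
force: [-1.0, 1.3, 2.1]
width: 21.5
gripper_force: 60.0
```

send_rows(series=[{"ax": 0,"ay": 0,"az": 0,"dx": 0,"dy": -0.12,"dz": 0,"hand": 1},{"ax": 0,"ay": 0,"az": 0,"dx": 0,"dy": -0.25,"dz": 0,"hand": 1}])

```text
clock: 14.75
eef_pos: [502.1, 197.4, 94.8]
tool_rot: [3.142, 0.0, -2.961]
force: [-0.8, 1.1, 3.5]
width: 21.4
gripper_force: 60.0
```

send_rows(series=[{"ax": 0,"ay": 0,"az": 0,"dx": 0,"dy": -0.12,"dz": 0,"hand": 1},{"ax": 0,"ay": 0,"az": 0,"dx": 0,"dy": -0.25,"dz": 0,"hand": 1}])

```text
clock: 14.95
eef_pos: [502.6, 195.0, 94.8]
tool_rot: [3.142, 0.0, -2.961]
force: [0.6, 1.4, 3.8]
width: 21.4
gripper_force: 60.0
```

send_rows(series=[{"ax": 0,"ay": 0,"az": 0,"dx": 0,"dy": -0.12,"dz": 0,"hand": 1},{"ax": 0,"ay": 0,"az": 0,"dx": 0,"dy": -0.25,"dz": 0,"hand": 1}])

```text
clock: 15.15
eef_pos: [503.0, 192.5, 94.8]
tool_rot: [-3.142, -0.0, -2.961]
force: [-0.6, 0.9, 2.6]
width: 21.5
gripper_force: 60.0
```

send_rows(series=[{"ax": 0,"ay": 0,"az": 0,"dx": 0,"dy": -0.12,"dz": 0,"hand": 1},{"ax": 0,"ay": 0,"az": 0,"dx": 0,"dy": -0.25,"dz": 0,"hand": 1}])

```text
clock: 15.35
eef_pos: [503.4, 190.0, 94.8]
tool_rot: [3.142, -0.0, -2.961]
force: [-0.5, 1.4, 3.3]
width: 21.4
gripper_force: 60.0
```

send_rows(series=[{"ax": 0,"ay": 0,"az": 0,"dx": 0,"dy": -0.12,"dz": 0,"hand": 1},{"ax": 0,"ay": 0,"az": 0,"dx": 0,"dy": -0.25,"dz": 0,"hand": 1}])

```text
clock: 15.55
eef_pos: [503.9, 187.6, 94.8]
tool_rot: [3.142, -0.0, -2.961]
force: [-0.2, 1.0, 2.6]
width: 21.3
gripper_force: 60.0
```

send_rows(series=[{"ax": 0,"ay": 0,"az": 0,"dx": 0,"dy": -0.12,"dz": 0,"hand": 1},{"ax": 0,"ay": 0,"az": 0,"dx": 0,"dy": -0.25,"dz": 0,"hand": 1}])

```text
clock: 15.75
eef_pos: [504.4, 185.1, 94.8]
tool_rot: [3.142, -0.0, -2.961]
force: [-0.3, 1.7, 3.3]
width: 21.4
gripper_force: 60.0
```

send_rows(series=[{"ax": 0,"ay": 0,"az": 0,"dx": -0.1,"dy": 0,"dz": 0,"hand": 1},{"ax": 0,"ay": 0,"az": 0,"dx": -0.2,"dy": 0,"dz": 0,"hand": 1}])

```text
clock: 15.95
eef_pos: [505.6, 184.8, 94.6]
tool_rot: [-3.141, -0.002, -2.962]
force: [-1.5, -0.1, 3.1]
width: 21.1
gripper_force: 60.0
```

send_rows(series=[{"ax": 0,"ay": 0,"az": 0,"dx": -0.1,"dy": 0,"dz": 0,"hand": 1},{"ax": 0,"ay": 0,"az": 0,"dx": -0.2,"dy": 0,"dz": 0,"hand": 1}])

```text
clock: 16.15
eef_pos: [508.1, 185.5, 94.7]
tool_rot: [-3.141, -0.001, -2.962]
force: [-2.4, -0.4, 3.3]
width: 21.3
gripper_force: 60.0
```

send_rows(series=[{"ax": 0,"ay": 0,"az": 0,"dx": 0,"dy": 0.12,"dz": 0,"hand": 1},{"ax": 0,"ay": 0,"az": 0,"dx": 0,"dy": 0.25,"dz": 0,"hand": 1}])

```text
clock: 16.35
eef_pos: [508.4, 188.0, 94.8]
tool_rot: [-3.141, 0.001, -2.962]
force: [-0.1, -1.1, 2.6]
width: 21.3
gripper_force: 60.1
```

send_rows(series=[{"ax": 0,"ay": 0,"az": 0,"dx": 0,"dy": 0.12,"dz": 0,"hand": 1},{"ax": 0,"ay": 0,"az": 0,"dx": 0,"dy": 0.25,"dz": 0,"hand": 1}])

```text
clock: 16.55
eef_pos: [507.8, 190.9, 94.9]
tool_rot: [-3.142, 0.001, -2.962]
force: [0.9, -0.8, 3.0]
width: 21.3
gripper_force: 60.1
```

send_rows(series=[{"ax": 0,"ay": 0,"az": 0,"dx": 0,"dy": 0.12,"dz": 0,"hand": 1},{"ax": 0,"ay": 0,"az": 0,"dx": 0,"dy": 0.25,"dz": 0,"hand": 1}])

```text
clock: 16.75
eef_pos: [507.1, 193.5, 94.8]
tool_rot: [3.142, 0.0, -2.961]
force: [-0.1, -0.5, 3.5]
width: 21.4
gripper_force: 60.1
```

send_rows(series=[{"ax": 0,"ay": 0,"az": 0,"dx": 0,"dy": 0.12,"dz": 0,"hand": 1},{"ax": 0,"ay": 0,"az": 0,"dx": 0,"dy": 0.25,"dz": 0,"hand": 1}])

```text
clock: 16.95
eef_pos: [506.5, 195.9, 94.8]
tool_rot: [3.142, 0.0, -2.961]
force: [-0.0, -1.4, 2.7]
width: 21.1
gripper_force: 60.1
```

send_rows(series=[{"ax": 0,"ay": 0,"az": 0,"dx": 0,"dy": 0.12,"dz": 0,"hand": 1},{"ax": 0,"ay": 0,"az": 0,"dx": 0,"dy": 0.25,"dz": 0,"hand": 1}])

```text
clock: 17.15
eef_pos: [506.0, 198.3, 94.8]
tool_rot: [-3.142, -0.0, -2.961]
force: [0.7, -0.4, 2.6]
width: 21.6
gripper_force: 60.1
```

send_rows(series=[{"ax": 0,"ay": 0,"az": 0,"dx": 0,"dy": 0.12,"dz": 0,"hand": 1},{"ax": 0,"ay": 0,"az": 0,"dx": 0,"dy": 0.25,"dz": 0,"hand": 1}])

```text
clock: 17.35
eef_pos: [505.3, 201.3, 94.6]
tool_rot: [3.141, -0.0, -2.961]
force: [0.1, 0.2, -1.4]
width: 21.9
gripper_force: 59.5
```

The force dropped at TCP (505.3, 201.3). I'll go deeper carefully.

send_rows(series=[{"ax": 0,"ay": 0,"az": 0,"dx": 0,"dy": 0,"dz": 0.05,"hand": 1},{"ax": 0,"ay": 0,"az": 0,"dx": 0,"dy": 0,"dz": 0.1,"hand": 1},{"ax": 0,"ay": 0,"az": 0,"dx": 0,"dy": 0,"dz": 0.1,"hand": 1}])

```text
clock: 17.65
eef_pos: [505.4, 201.2, 93.6]
tool_rot: [3.141, -0.0, -2.961]
force: [-0.1, 1.7, -1.0]
width: 21.4
gripper_force: 59.6
```

send_rows(series=[{"ax": 0,"ay": 0,"az": 0,"dx": 0,"dy": 0.08,"dz": 0,"hand": 1},{"ax": 0,"ay": 0,"az": 0,"dx": 0,"dy": 0.08,"dz": 0.05,"hand": 1},{"ax": 0,"ay": 0,"az": 0,"dx": 0,"dy": 0.08,"dz": 0.05,"hand": 1}])

```text
clock: 17.95
eef_pos: [505.5, 201.5, 93.2]
tool_rot: [3.141, 0.0, -2.961]
force: [0.3, 0.7, -0.5]
width: 20.9
gripper_force: 59.6
```

send_rows(series=[{"ax": 0,"ay": 0,"az": 0,"dx": 0,"dy": 0,"dz": 0.05,"hand": 1},{"ax": 0,"ay": 0,"az": 0,"dx": 0,"dy": 0,"dz": 0.05,"hand": 1}])

```text
clock: 18.15
eef_pos: [505.5, 201.6, 92.8]
tool_rot: [3.141, 0.0, -2.961]
force: [0.4, 0.5, -1.2]
width: 21.0
gripper_force: 59.6
```

send_rows(series=[{"ax": 0,"ay": 0,"az": 0,"dx": 0,"dy": 0,"dz": 0.05,"hand": 1},{"ax": 0,"ay": 0,"az": 0,"dx": 0,"dy": 0,"dz": 0.1,"hand": 1},{"ax": 0,"ay": 0,"az": 0,"dx": 0,"dy": 0,"dz": 0.15,"hand": 1},{"ax": 0,"ay": 0,"az": 0,"dx": 0,"dy": 0,"dz": 0.15,"hand": 1}])

```text
clock: 18.55
eef_pos: [505.6, 201.6, 91.3]
tool_rot: [3.141, 0.0, -2.961]
force: [0.6, 1.5, -1.2]
width: 21.3
gripper_force: 59.5
```

send_rows(series=[{"ax": 0,"ay": 0,"az": 0,"dx": 0,"dy": 0,"dz": 0.1,"hand": 1},{"ax": 0,"ay": 0,"az": 0,"dx": 0,"dy": 0,"dz": 0.15,"hand": 1},{"ax": 0,"ay": 0,"az": 0,"dx": 0,"dy": 0,"dz": 0.15,"hand": 1}])

```text
clock: 18.85
eef_pos: [505.6, 201.6, 89.7]
tool_rot: [3.141, 0.0, -2.961]
force: [1.5, 2.2, -1.9]
width: 21.3
gripper_force: 59.4
```

send_rows(series=[{"ax": 0,"ay": 0,"az": 0,"dx": -0.03,"dy": 0.05,"dz": 0.1,"hand": 1},{"ax": 0,"ay": 0,"az": 0,"dx": -0.03,"dy": 0.05,"dz": 0.3,"hand": 1},{"ax": 0,"ay": 0,"az": 0,"dx": -0.03,"dy": 0.05,"dz": 0.5,"hand": 1},{"ax": 0,"ay": 0,"az": 0,"dx": -0.03,"dy": 0.05,"dz": 0.5,"hand": 1}])

```text
clock: 19.25
eef_pos: [505.5, 201.9, 84.4]
tool_rot: [-3.141, -0.0, -2.961]
force: [-0.0, 1.7, -1.3]
width: 21.3
gripper_force: 59.5
```

send_rows(series=[{"ax": 0,"ay": 0,"az": 0,"dx": 0,"dy": 0,"dz": 0.2,"hand": 1},{"ax": 0,"ay": 0,"az": 0,"dx": 0,"dy": 0,"dz": 0.4,"hand": 1},{"ax": 0,"ay": 0,"az": 0,"dx": 0,"dy": 0,"dz": 0.4,"hand": 1}])

```text
clock: 19.55
eef_pos: [505.5, 201.9, 80.5]
tool_rot: [-3.141, -0.0, -2.961]
force: [1.3, 0.7, -1.9]
width: 21.4
gripper_force: 59.5
```

Now 15.6 mm deep with hardly any load. I'll go on until the collar seats, at a TCP height of about 72.

send_rows(series=[{"ax": 0,"ay": 0,"az": 0,"dx": 0,"dy": 0,"dz": 0.2,"hand": 1},{"ax": 0,"ay": 0,"az": 0,"dx": 0,"dy": 0,"dz": 0.4,"hand": 1},{"ax": 0,"ay": 0,"az": 0,"dx": 0,"dy": 0,"dz": 0.6,"hand": 1},{"ax": 0,"ay": 0,"az": 0,"dx": 0,"dy": 0,"dz": 0.6,"hand": 1}])

```text
clock: 19.95
eef_pos: [505.5, 201.9, 74.5]
tool_rot: [-3.141, -0.0, -2.961]
force: [0.5, 1.2, -0.6]
width: 21.8
gripper_force: 59.5
```

send_rows(series=[{"ax": 0,"ay": 0,"az": 0,"dx": 0,"dy": 0,"dz": 0.1,"hand": 1},{"ax": 0,"ay": 0,"az": 0,"dx": 0,"dy": 0,"dz": 0.2,"hand": 1},{"ax": 0,"ay": 0,"az": 0,"dx": 0,"dy": 0,"dz": 0.2,"hand": 1}])

```text
clock: 20.25
eef_pos: [505.6, 201.9, 72.7]
tool_rot: [-3.141, -0.0, -2.961]
force: [0.0, 1.1, -1.8]
width: 21.1
gripper_force: 59.5
```

send_rows(series=[{"ax": 0,"ay": 0,"az": 0,"dx": 0,"dy": 0,"dz": 0.1,"hand": 1},{"ax": 0,"ay": 0,"az": 0,"dx": 0,"dy": 0,"dz": 0.1,"hand": 1}])

```text
clock: 20.45
eef_pos: [505.6, 202.0, 71.9]
tool_rot: [-3.142, -0.0, -2.961]
force: [-0.4, 0.5, 1.9]
width: 21.5
gripper_force: 60.0
```

The collar is seated. I'll release and retreat upward.

send_rows(series=[{"ax": 0,"ay": 0,"az": 0,"dx": 0,"dy": 0,"dz": 0,"hand": 0.4},{"ax": 0,"ay": 0,"az": 0,"dx": 0,"dy": 0,"dz": 0,"hand": 0.2},{"ax": 0,"ay": 0,"az": 0,"dx": 0,"dy": 0,"dz": 0,"hand": 0.2},{"ax": 0,"ay": 0,"az": 0,"dx": 0,"dy": 0,"dz": 0,"hand": 0.2},{"ax": 0,"ay": 0,"az": 0,"dx": 0,"dy": 0,"dz": 0,"hand": 0.2},{"ax": 0,"ay": 0,"az": 0,"dx": 0,"dy": 0,"dz": 0,"hand": 0.2}])

```text
clock: 21.05
eef_pos: [505.6, 202.0, 71.8]
tool_rot: [3.142, -0.0, -2.961]
force: [-0.5, -0.5, 0.2]
width: 68.3
gripper_force: 0.0
```

send_rows(series=[{"ax": 0,"ay": 0,"az": 0,"dx": 0,"dy": 0,"dz": -1,"hand": 0.2},{"ax": 0,"ay": 0,"az": 0,"dx": 0,"dy": 0,"dz": -3,"hand": 0.2},{"ax": 0,"ay": 0,"az": 0,"dx": 0,"dy": 0,"dz": -5,"hand": 0.2},{"ax": 0,"ay": 0,"az": 0,"dx": 0,"dy": 0,"dz": -8,"hand": 0.2},{"ax": 0,"ay": 0,"az": 0,"dx": 0,"dy": 0,"dz": -11,"hand": 0.2},{"ax": 0,"ay": 0,"az": 0,"dx": 0,"dy": 0,"dz": -14,"hand": 0.2},{"ax": 0,"ay": 0,"az": 0,"dx": 0,"dy": 0,"dz": -14,"hand": 0.2},{"ax": 0,"ay": 0,"az": 0,"dx": 0,"dy": 0,"dz": -14,"hand": 0.2}])

```text
clock: 21.85
eef_pos: [505.9, 202.1, 212.9]
tool_rot: [3.141, 0.002, -2.961]
force: [0.3, -0.0, -0.5]
width: 67.9
gripper_force: 0.0
```

```bash
python3 - <<'E'
from h import *
d=grab("scene","se");e=grab("side","de")
a=cv2.resize(cv2.cvtColor(d["pixels"],4)[135:235,350:450],(400,400));b=cv2.resize(cv2.cvtColor(e["pixels"],4)[130:230,160:260],(400,400))
cv2.imwrite("pics/end.png",np.hstack([a,b]))
E
```

```text
(no output)
```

View pics/end.png

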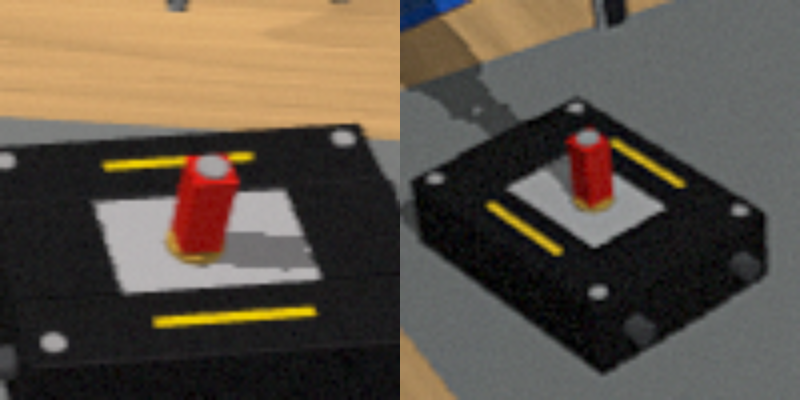

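The pin stands upright with its collar flat on the plate at (195,250) in the left crop, and the gripper is clear. I'll hand it in.

```bash
python3 -c "
from cell import *
print(finish_job())"
```

```text
the job is handed in; nothing more can be done
None
```

The red-handled pin is fully home in the fixture's socket, upright with its collar on the plate and released with the gripper clear; I handed the job in at about 22 s of the 64 s allowed, and no verdict came back.

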